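# Stack the filter holder: spacer, then cap

### The job

Put the filter holder together: set the tall spacer ring over the centre post so that it sits flat on the support disc and let go, then put the cap over the post, resting flat on the spacer, and let go. Leave the low ring where it is.

Things in the scene. Friction and masses are not known exactly. Their poses are not given: they have to be found in the camera images.
- holder: Filter holder base, fixed to the bench: round aluminium foot 86 mm across and 14 mm high with a short drain spigot at its own +x side, on it a perforated steel support disc 72 mm across, 4 mm thick (its top 18 mm above the bench), and in the centre a steel post 12 mm in diameter that rises 48 mm above the disc (tip 66 mm above the bench), its top 10 mm tapered to 5 mm. Origin: centre of the foot's underside, on the post's axis, at bench height; z up.
- spacer: Tall spacer: plain steel ring standing on its end, 44 mm outside diameter, 24 mm bore right through, 30 mm high. Loose, about 0.12 kg. Origin: centre of its underside; z up along the bore. Yaw does not matter.
- cap: Cap: aluminium, standing open side down. Lower flange 56 mm in diameter and 10 mm high, above it a fluted grip 40 mm in diameter up to 37 mm above the underside, closed on top. A blind bore 24 mm in diameter runs 22 mm up from the underside. Loose, about 0.18 kg. Origin: centre of its underside; z up. Yaw does not matter.
- low_ring: Low ring, not used here: same steel, outside diameter (44 mm) and bore (24 mm) as the spacer but only 12 mm high. Loose. Origin: centre of its underside. The low ring, the spacer and the cap stand in a row on the bench, nearer the robot than the holder, about 13 cm apart, in any order.

How it is judged:
On the way:
1. the tall spacer sits flat on the support disc round the post, let go, before the cap goes on (horizontal distance between spacer and holder below 0.012 m and z of spacer in the frame of holder between 0.013 and 0.023 m and angle between spacer's own z axis and vertical below 0.17 rad and contact force between the fingers and spacer below 0.1 N and horizontal distance between cap and holder above 0.04 m), for 0.2 s.
At the end, for the whole second after the job is handed in: The spacer sits round the post flat on the support disc (within 12 mm of the post's axis, 5 mm in height, 10 degrees) and the cap sits over the post flat on the spacer (within 12 mm of the axis, 5 mm in height, 10 degrees), both at rest (horizontal distance between each of spacer, cap and holder below 0.012 m and z of spacer in the frame of holder between 0.013 and 0.023 m and angle between each of spacer, cap's own z axis and vertical below 0.17 rad and z of cap in the frame of spacer between 0.025 and 0.035 m and linear speed of each of spacer, cap below 0.02 m/s); the robot touches nothing.
It fails at once if the low ring was moved by more than 30 mm (distance of low_ring from where it was at the start of the episode above 0.03 m).
It also fails if it takes over 58 s, if anything falls off the work surface, if the arm or the gripper's body presses on something with over 40 N, if the wrist force passes 120 N, or if a joint passes its speed limit or range.

### The arm

A 6-joint arm with a two-finger parallel gripper is mounted at the origin on a cart in front of the work surface, level with it; the furniture and walls round the work are solid. World frame = base frame: x ahead of the robot, y to its left, z up, the work surface at z = 0. Lengths are in m, angles in rad, forces in N, time in s.
With the tool pointing down it reaches from about 0.35 to 0.725 m from the base axis. Payload 4.3 kg.
Tool frame: the origin (TCP) lies at the very end of the fingers, on their centre line; the grasp point (between the pads) lies 19 mm behind it; z points along the fingers, y is the line along which they close (so a half turn about z gives the same grasp; the last joint's range is limited). The gripper opens to 85 mm and grips with 20 to 120 N. Pads are 22 mm wide; open, the fingers measure 114 mm over their backs; the gripper's body (76 mm by 85 mm) begins 54 mm behind the grasp point. The pads swing forward as they close: fully open they stand 13 mm farther back than shut.
Start: joints at [1.154, 0.377, 0.081, 1.274, 0, 1.46], TCP at [0.174, 0.548, 0.231] pointing down, gripper open.
Joint ranges: [-2.72, 2.72], [-0.84, 1.66], [-1.02, 1.22], [-1.77, 2.12], [-1.37, 1.28], [-3.14, 3.14]. Speed limits (rad/s): [2.57, 2.57, 3.14, 3.14, 3.14, 3.14].

### API

Orientations are given as a rotation vector (axis times angle).
In Python, from plant import * gives the robot as it stands.
- The arm moves only by the shell command python3 -m pendant 'ROWS' [FORCE]. ROWS is JSON, a list of rows, each an object of numbers: "claw": the finger opening in mm, from 0 to 85.4; "tx", "ty", "tz": the shift along the tool's x, y, z in mm; "ax", "ay", "az": the turn, a rotation vector about the tool's x, y, z in degrees. A call has 1 to 10 rows; each row shifts and turns the commanded pose from where the row before left it, along the tool's axes as they then stand; what a row does not reach is not made up. A row lasts 1/12 s, in which the tool goes at most 41.7 mm and 7.16 degrees, less where a joint would pass 70% of its speed; a pose out of reach is approached as far as the arm can. A call with a gripper value outside its range is refused whole. The fingers move at their own pace and stop on an object; FORCE is the grip in N (left out, the last holds). Time passes only in rows, so rows that do not move let the fingers close. It gives the time, the measured TCP pose, the force, the opening and the grip force at its end, in the units of the state.
- sense(): the state, without advancing time (a new reading comes with each control period).
- read_camera(name): name is "scene" or "top" or "wrist"; returns (picture, depth): 420x560x3 uint8, blue, green, red; 420x560 float32, m along the optical axis (not along the pixel's ray), 0 where there is no reading.
- camera_params(name): a dict with "fx", "fy", "cx", "cy" (pixels), "world_from_camera" (4x4, takes a point from camera to world coordinates). Camera axes: x right, y up, looking along -z (the intrinsics and any distortion apply to the point x, -y, -z); pixel columns grow to the right and rows downward; lengths in m; the calibration is good to about 2 mm. The wrist camera is an equidistant fisheye: a pixel r from the principal point sees the ray r / f radians off the axis. A picture is of the moment at which its call begins: read the wrist's pose just before it. camera_params takes no time and is no camera call; for the wrist camera it gives the pose at the moment of the call.
- sign_off(): hands the job in; it is judged then, once.
Trained networks look in the newest picture that a camera, given by its name, has taken for a name from the list of things; names that differ only in an ending like _2 or _b are one class to them, and where a whole thing is asked for, a point or a joint stands for the part that bears it (a point fixed in the world has none). Each returns a list of dicts, best first, with "conf" (0 to 1); they miss things now and then, are a little off and sometimes report something else, mostly with a low value. They report only what shows in the picture. A call takes as long as a camera call.
- look_for(label, camera): "pixel" ([row, column] in pixels, amid what is visible of it).
- landmark_of(label, camera): "pixel" ([row, column] in pixels: a listed point, or the origin of a listed thing).
The state is a dict: "t": time; "joints": joint angles; "joint_vel": joint speeds; "tau": joint torques, N m; "position": TCP position; "tcp_rot": TCP orientation; "contact_force": force on the tool from outside, world axes, zero at the start; "wrist_torque": the same for the moment, N m; "opening": finger opening in m; "grasp_force": force on a finger pad.
Only numpy, scipy, OpenCV 4.12 (cv2) and the standard library are available. Lean on these libraries where they do the work, as an engineer would, in place of code of your own. Each camera call takes 0.05 s, during which the arm holds its last target. There are 200 camera calls.

## Working session

There is one attempt and no reset: what is moved stays moved. The work goes in short steps, Python scripts to look and compute and a shell command to move; the robot and the scene stay as the last step left them, time stands still between calls to the robot, and variables do not carry over. Pictures are saved under pics/ and viewed, at most 10 in all, crops included, and the job is handed in when it is done.

```bash
mkdir -p pics; cat > h.py <<'E'
from plant import *
import numpy as np, cv2
def w(cam,px,dep,z=None):
    p=camera_params(cam);r,c=px;T=np.array(p["world_from_camera"])
    d=np.array([(c-p["cx"])/p["fx"],-(r-p["cy"])/p["fy"],-1.])
    if z is not None:
        dw=T[:3,:3]@d; s=(z-T[2,3])/dw[2]; return T[:3,3]+s*dw
    return T[:3,3]+T[:3,:3]@(d*dep)
E
python3 - <<'E'
from h import *
s=sense();print(s["t"],s["position"],s["tcp_rot"])
im,d=read_camera("top");cv2.imwrite("pics/top.png",im)
im2,_=read_camera("scene");cv2.imwrite("pics/scene.png",im2)
for n in ["holder","spacer","cap","low_ring"]:
    for f in (look_for,landmark_of):
        for r in f(n,"top")[:3]:
            px=np.array(r["pixel"]);i=px.round().astype(int);dd=d[i[0],i[1]]
            print(n,f.__name__,round(r["conf"],2),px.round(1),w("top",px,dd).round(4),w("top",px,0,0.0).round(4))
E
```

```text
0.0 [0.17336371 0.54754312 0.23034568] [-0.47991547 -3.10414964  0.00313801]
holder call 0.68 [204.6 323.6] [ 0.5641 -0.2412  0.0202] [ 0.5803 -0.2366  0.    ]
holder call 0.94 [205.3 320.9] [ 0.5614 -0.2365  0.0184] [ 0.576  -0.2323  0.    ]
spacer call 0.74 [267.5 332.6] [ 0.4422 -0.3099  0.0061] [ 0.4459 -0.3091  0.    ]
spacer call 0.77 [272.9 333.8] [ 0.4187 -0.3187  0.0288] [ 0.436  -0.3154  0.    ]
cap call 0.92 [243.1 259.7] [ 0.4108 -0.1743  0.0402] [ 0.4348 -0.161   0.    ]
cap call 0.79 [245.4 261.3] [ 0.4085 -0.1788  0.0386] [ 0.4314 -0.1662  0.    ]
low_ring call 0.82 [218.4 213.8] [ 0.4468 -0.0501  0.0015] [ 0.4477 -0.0494  0.    ]
low_ring call 0.58 [224.2 212.3] [ 4.337e-01 -5.430e-02  1.000e-04] [ 0.4337 -0.0543  0.    ]
```

View pics/top.png

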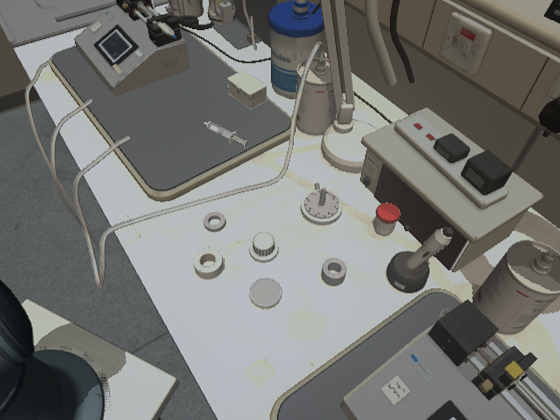

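```bash
python3 - <<'E'
from h import *
im,d=read_camera("top")
cv2.imwrite("pics/crop.png",cv2.resize(im[170:320,180:380],None,fx=4,fy=4,interpolation=cv2.INTER_CUBIC))
# height clusters
p=camera_params("top");T=np.array(p["world_from_camera"])
R,C=np.mgrid[0:420,0:560]
P=np.stack([(C-p["cx"])/p["fx"],-(R-p["cy"])/p["fy"],-np.ones_like(R,float)],-1)*d[...,None]
W=P@T[:3,:3].T+T[:3,3]
for n,(r,c) in dict(A=(220,214),B=(262,208),cap=(245,263),C=(270,334),disc=(293,265),holder=(204,321)).items():
    q=W[r-22:r+23,c-22:c+23].reshape(-1,3); q=q[(q[:,2]>.008)]
    zt=np.percentile(q[:,2],90) if len(q) else 0
    t=q[q[:,2]>zt-.006] if len(q) else q
    print(n,len(q),zt.round(4) if len(q) else 0,(t.min(0)/2+t.max(0)/2).round(4) if len(t) else '',np.ptp(t,axis=0).round(3) if len(t) else '')
print(T[:3,3])
E
```

```text
A 313 0.0144 [ 0.2481 -0.1948  0.3611] [0.479 0.406 0.705]
B 642 0.0274 [ 0.1898 -0.2359  0.3676] [0.363 0.324 0.692]
cap 634 0.0386 [ 0.2252 -0.2767  0.3732] [0.433 0.242 0.681]
C 504 0.0318 [ 0.2294 -0.3458  0.3698] [0.442 0.104 0.688]
disc 799 0.0149 [ 0.1885 -0.295   0.3613] [0.36  0.205 0.705]
holder 1158 0.0212 [ 0.3082 -0.2964  0.3645] [0.599 0.203 0.699]
[ 0.0084536  -0.39768109  0.71373514]
```

View pics/crop.png

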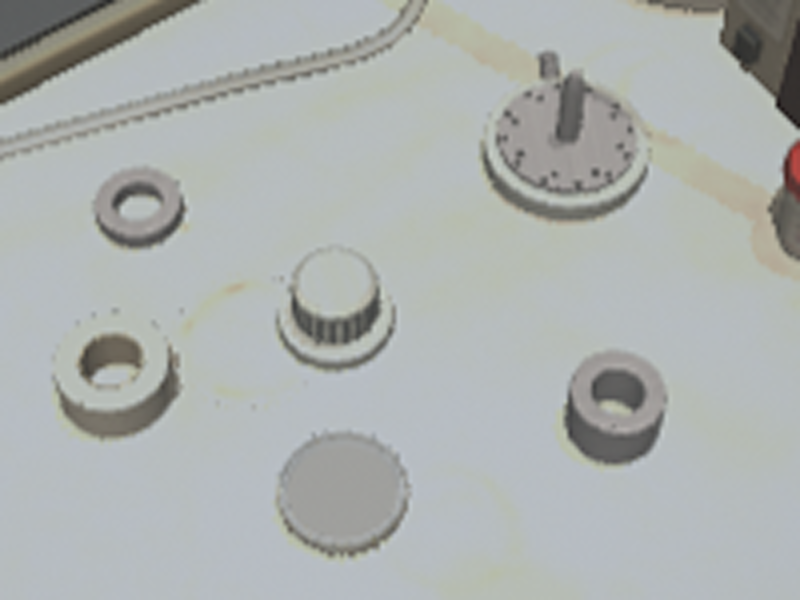

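View pics/scene.png

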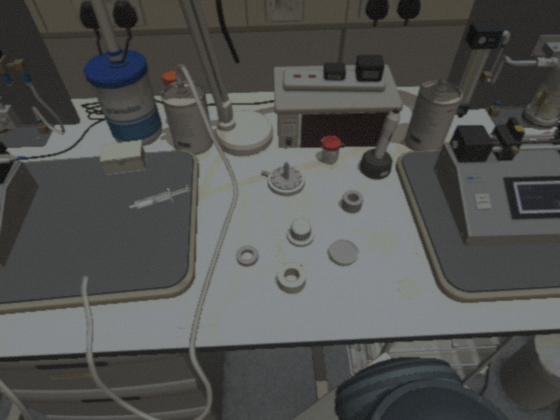

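```bash
python3 - <<'E'
from h import *
from scipy.spatial.transform import Rotation as Ro
from scipy.optimize import least_squares
s=sense();print(Ro.from_rotvec(s["tcp_rot"]).as_matrix().round(2))
im,d=read_camera("top")
p=camera_params("top");T=np.array(p["world_from_camera"])
R,C=np.mgrid[0:420,0:560]
P=np.stack([(C-p["cx"])/p["fx"],-(R-p["cy"])/p["fy"],-np.ones_like(R,float)],-1)*d[...,None]
W=(P@T[:3,:3].T+T[:3,3])[d>0]
def top(n,xy,rad,z0,z1):
    c=np.array(xy)
    for _ in range(6):
        q=W[(np.hypot(*(W[:,:2]-c).T)<rad)&(W[:,2]>z0)&(W[:,2]<z1)]; c=(q[:,:2].min(0)+q[:,:2].max(0))/2
    print(n,len(q),c.round(4),q.mean(0).round(4),np.ptp(q,axis=0).round(3))
top("spacer",(.419,-.318),.03,.025,.036)
top("cap",(.41,-.174),.03,.033,.043)
top("disc",(.55,-.236),.045,.014,.024)
top("low",(.44,-.052),.03,.008,.018)
top("flat",(.36,-.22),.05,.006,.02)
top("cream",(.35,-.1),.04,.02,.034)
# height map 4cm cells, x .3-.75 , y .1..-.6
print("y cols",[round(.12-.04*j,2) for j in range(18)])
for i in range(12):
    x=.3+.04*i;row=[]
    for j in range(18):
        y=.12-.04*j;m=(abs(W[:,0]-x)<.02)&(abs(W[:,1]-y)<.02)
        row.append(f"{int(1000*W[m,2].max()):4d}" if m.any() else "   -")
    print(round(x,2),' '.join(row))
E
```

```text
[[-0.95  0.3  -0.  ]
 [ 0.3   0.95  0.  ]
 [ 0.    0.   -1.  ]]
spacer 324 [ 0.4284 -0.3151] [ 0.4275 -0.3158  0.0299] [0.043 0.043 0.01 ]
cap 301 [ 0.4222 -0.1752] [ 0.4213 -0.1761  0.0371] [0.04  0.04  0.008]
disc 874 [ 0.5664 -0.2355] [ 0.5621 -0.2369  0.018 ] [0.085 0.083 0.01 ]
low 239 [ 0.4364 -0.0579] [ 0.4365 -0.0586  0.012 ] [0.043 0.042 0.008]
flat 797 [ 0.3397 -0.221 ] [ 0.3383 -0.2218  0.0132] [0.058 0.058 0.011]
cream 482 [ 0.345  -0.1007] [ 0.3437 -0.1019  0.0256] [0.053 0.054 0.01 ]
y cols [0.12, 0.08, 0.04, 0.0, -0.04, -0.08, -0.12, -0.16, -0.2, -0.24, -0.28, -0.32, -0.36, -0.4, -0.44, -0.48, -0.52, -0.56]
0.3   15    2    3    3    3   26   28    4   16   16    3    4   27   34  112  169  172  193
0.34   21   20    3    4    4   29   28    4   16   16    3    3    4   33   34  172  172  172
0.38    4   17   14    4    3   29   29   13   14   16    3    4    3   24   34  152  172  169
0.42   28   28   15    9   14   16    5   41   40    4   32   35    4    3   33   35   33    -
0.46   33   33   34   13   15   15    4   36   36    4   29   32    4   42  127  137   34  149
0.5   33   33   33   26   14    3    4    3    4    4    4    3    3   41  152  159  137  150
0.54   34   33   34   33   13   13    4    3   21   22   20    3   59   58  137  138  138  150
0.58   33   33   34   33   26   10   16    3   21   69   22    3  137  139  139  205  204  138
0.62   33   35   48   52   52    4   63    4   15   19   12  138  138  159  199  206  204  156
0.66   33   51   51   51   45   28  125    4    4    3  138  138  161  186  187  205  137  302
0.7   35   33   33   34   34   34  186   32   43   45  138  161  163  185  186  138  324  314
0.74   35   33   79   34   33   33  341  341  279   46   44  160  161  161  371  377  376  239
```

```bash
python3 -m pendant '[{"tx":-28,"ty":-20.5},{"tx":-28,"ty":-20.5},{"tx":-28,"ty":-20.5},{"tx":-28,"ty":-20.5},{"tx":-28,"ty":-20.5},{"tx":-28,"ty":-20.5},{"tx":-28,"ty":-20.5},{"tx":-28,"ty":-20.5}]'
python3 -m pendant '[{"tx":-28,"ty":-20.5},{"tx":-28,"ty":-20.5},{"tx":-28,"ty":-20.5},{"tx":-28,"ty":-20.5},{"tx":-28,"ty":-20.5},{"tx":-28,"ty":-20.5},{"tx":-28,"ty":-20.5},{"tx":-28,"ty":-20.5}]'
```

```text
invalid input
invalid input
```

```bash
cat > go.py <<'E'
import sys
from h import *
from scipy.spatial.transform import Rotation as Ro
s=sense();M=Ro.from_rotvec(s["tcp_rot"]).as_matrix()
g=np.array([float(v) for v in sys.argv[1:4]])
yaw=np.degrees(np.arctan2(M[0,1],M[1,1]))
print("t",round(s["t"],2),"pos",s["position"].round(4),"joints",np.round(s["joints"],2),"tool mm",(1000*M.T@(g-s["position"])).round(1),"zaxis",M[:,2].round(3),"yaw",yaw.round(1))
E
python3 go.py .428 -.3155 .23
```

```text
t 0.6 pos [0.1737 0.5482 0.2313] joints [1.15 0.38 0.08 1.27 0.   1.46] tool mm [-503.3 -746.6    1.3] zaxis [ 0.  0. -1.] yaw 17.6
```

```bash
python3 -m pendant '[{"claw":85,"tx":-28,"ty":-20.5,"tz":0,"ax":0,"ay":0,"az":0},{"claw":85,"tx":-28,"ty":-20.5,"tz":0,"ax":0,"ay":0,"az":0},{"claw":85,"tx":-28,"ty":-20.5,"tz":0,"ax":0,"ay":0,"az":0},{"claw":85,"tx":-28,"ty":-20.5,"tz":0,"ax":0,"ay":0,"az":0},{"claw":85,"tx":-28,"ty":-20.5,"tz":0,"ax":0,"ay":0,"az":0},{"claw":85,"tx":-28,"ty":-20.5,"tz":0,"ax":0,"ay":0,"az":0},{"claw":85,"tx":-28,"ty":-20.5,"tz":0,"ax":0,"ay":0,"az":0},{"claw":85,"tx":-28,"ty":-20.5,"tz":0,"ax":0,"ay":0,"az":0}]'; python3 go.py .5 .1 .23
```

```text
t: 1.27
position: [0.3384, 0.3228, 0.2316]
tcp_rot: [0.48, 3.104, 0.001]
contact_force: [-0.1, 0.3, 0.2]
opening: 0.0851
grasp_force: 0.0
t 1.27 pos [0.3384 0.3228 0.2316] joints [ 0.63  0.16 -0.21  1.2   0.    0.93] tool mm [-221.3 -163.6    1.5] zaxis [ 0.001  0.001 -1.   ] yaw 17.6
```

```bash
python3 -m pendant '[{"claw":85,"tx":-28,"ty":-20.5,"tz":0,"ax":0,"ay":0,"az":0},{"claw":85,"tx":-28,"ty":-20.5,"tz":0,"ax":0,"ay":0,"az":0},{"claw":85,"tx":-28,"ty":-20.5,"tz":0,"ax":0,"ay":0,"az":0},{"claw":85,"tx":-28,"ty":-20.5,"tz":0,"ax":0,"ay":0,"az":0},{"claw":85,"tx":-28,"ty":-20.5,"tz":0,"ax":0,"ay":0,"az":0},{"claw":85,"tx":-28,"ty":-20.5,"tz":0,"ax":0,"ay":0,"az":0},{"claw":85,"tx":-28,"ty":-20.5,"tz":0,"ax":0,"ay":0,"az":0},{"claw":85,"tx":-28,"ty":-20.5,"tz":0,"ax":0,"ay":0,"az":0}]' >/dev/null
python3 -m pendant '[{"claw":85,"tx":-5,"ty":-35,"tz":0,"ax":0,"ay":0,"az":0},{"claw":85,"tx":-5,"ty":-35,"tz":0,"ax":0,"ay":0,"az":0},{"claw":85,"tx":-5,"ty":-35,"tz":0,"ax":0,"ay":0,"az":0},{"claw":85,"tx":-5,"ty":-35,"tz":0,"ax":0,"ay":0,"az":0},{"claw":85,"tx":-5,"ty":-35,"tz":0,"ax":0,"ay":0,"az":0},{"claw":85,"tx":-5,"ty":-35,"tz":0,"ax":0,"ay":0,"az":0},{"claw":85,"tx":-5,"ty":-35,"tz":0,"ax":0,"ay":0,"az":0},{"claw":85,"tx":-5,"ty":-35,"tz":0,"ax":0,"ay":0,"az":0},{"claw":85,"tx":-5,"ty":-35,"tz":0,"ax":0,"ay":0,"az":0},{"claw":85,"tx":-5,"ty":-35,"tz":0,"ax":0,"ay":0,"az":0}]'; python3 go.py .428 -.3155 .23
```

```text
t: 2.77
position: [0.4431, -0.2503, 0.2315]
tcp_rot: [0.48, 3.104, -0.0]
contact_force: [0.7, -0.6, -0.7]
opening: 0.0853
grasp_force: 0.0
t 2.77 pos [ 0.4431 -0.2503  0.2315] joints [-0.64  0.24 -0.11  1.22  0.   -0.33] tool mm [ -5.3 -66.7   1.5] zaxis [ 0.001 -0.    -1.   ] yaw 17.6
```

```bash
python3 -m pendant '[{"claw":85,"tx":-3,"ty":-34,"tz":20,"ax":0,"ay":0,"az":0},{"claw":85,"tx":-2,"ty":-33,"tz":20,"ax":0,"ay":0,"az":0},{"claw":85,"tx":0,"ty":0,"tz":30,"ax":0,"ay":0,"az":0},{"claw":85,"tx":0,"ty":0,"tz":20,"ax":0,"ay":0,"az":0},{"claw":85,"tx":0,"ty":0,"tz":0,"ax":0,"ay":0,"az":0},{"claw":85,"tx":0,"ty":0,"tz":0,"ax":0,"ay":0,"az":0}]' >/dev/null
cat >> h.py <<'E'
def wcloud(cam):
    p=camera_params(cam);im,d=read_camera(cam);T=np.array(p["world_from_camera"])
    R,C=np.mgrid[0:420,0:560];u=(C-p["cx"])/p["fx"];v=(R-p["cy"])/p["fy"]
    if cam=="wrist":
        th=np.hypot(u,v);k=np.where(th>1e-6,np.tan(np.minimum(th,1.5))/np.maximum(th,1e-6),1);u=u*k;v=v*k
    P=np.stack([u,-v,-np.ones_like(u)],-1)*d[...,None]
    return im,(P@T[:3,:3].T+T[:3,3])[d>0]
def top(W,n,xy,rad,z0,z1):
    c=np.array(xy)
    for _ in range(6):
        q=W[(np.hypot(*(W[:,:2]-c).T)<rad)&(W[:,2]>z0)&(W[:,2]<z1)]
        if len(q)<5: print(n,"few");return
        c=(np.percentile(q[:,:2],1,axis=0)+np.percentile(q[:,:2],99,axis=0))/2
    print(n,len(q),c.round(4),q.mean(0).round(4),np.ptp(q,axis=0).round(3))
E
python3 - <<'E'
from h import *
im,W=wcloud("wrist");cv2.imwrite("pics/w1.png",im)
top(W,"spacer",(.428,-.3155),.032,.022,.036)
top(W,"cap",(.422,-.1755),.032,.03,.043)
top(W,"disc",(.565,-.236),.05,.012,.024)
E
python3 go.py .428 -.3155 .006
```

```text
spacer 1628 [ 0.4296 -0.3125] [ 0.4292 -0.3124  0.0293] [0.043 0.044 0.01 ]
cap 1575 [ 0.4234 -0.1737] [ 0.4227 -0.1751  0.0361] [0.04  0.04  0.009]
disc 1238 [ 0.5644 -0.2332] [ 0.5606 -0.2459  0.0156] [0.078 0.085 0.008]
t 3.32 pos [ 0.4283 -0.3138  0.142 ] joints [-0.75  0.33 -0.22  1.02  0.   -0.45] tool mm [ -0.2  -1.7 136. ] zaxis [ 0.  0. -1.] yaw 17.6
```

View pics/w1.png

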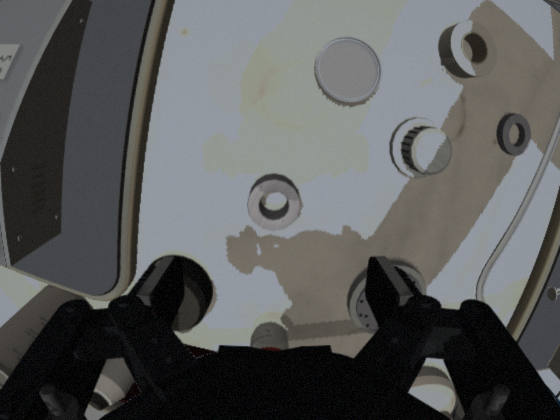

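```bash
python3 -m pendant '[{"claw":85,"tx":0,"ty":0,"tz":35,"ax":0,"ay":0,"az":0},{"claw":85,"tx":0,"ty":0,"tz":35,"ax":0,"ay":0,"az":0},{"claw":85,"tx":0,"ty":0,"tz":35,"ax":0,"ay":0,"az":0},{"claw":85,"tx":0,"ty":0,"tz":20,"ax":0,"ay":0,"az":0},{"claw":85,"tx":0,"ty":0,"tz":12,"ax":0,"ay":0,"az":0},{"claw":85,"tx":0,"ty":0,"tz":0,"ax":0,"ay":0,"az":0},{"claw":85,"tx":0,"ty":0,"tz":0,"ax":0,"ay":0,"az":0}]'
python3 -m pendant '[{"claw":30,"tx":0,"ty":0,"tz":0,"ax":0,"ay":0,"az":0},{"claw":30,"tx":0,"ty":0,"tz":0,"ax":0,"ay":0,"az":0},{"claw":30,"tx":0,"ty":0,"tz":0,"ax":0,"ay":0,"az":0},{"claw":30,"tx":0,"ty":0,"tz":0,"ax":0,"ay":0,"az":0},{"claw":30,"tx":0,"ty":0,"tz":0,"ax":0,"ay":0,"az":0},{"claw":30,"tx":0,"ty":0,"tz":0,"ax":0,"ay":0,"az":0},{"claw":30,"tx":0,"ty":0,"tz":0,"ax":0,"ay":0,"az":0},{"claw":30,"tx":0,"ty":0,"tz":0,"ax":0,"ay":0,"az":0},{"claw":30,"tx":0,"ty":0,"tz":0,"ax":0,"ay":0,"az":0},{"claw":30,"tx":0,"ty":0,"tz":0,"ax":0,"ay":0,"az":0}]' 50
```

```text
t: 3.9
position: [0.4293, -0.3143, 0.0056]
tcp_rot: [0.478, 3.103, -0.001]
contact_force: [0.7, 0.0, 0.6]
opening: 0.085
grasp_force: 0.0
t: 4.73
position: [0.4293, -0.3147, 0.0061]
tcp_rot: [0.479, 3.102, -0.002]
contact_force: [0.0, 1.6, 7.9]
opening: 0.0445
grasp_force: 50.1
```

```bash
python3 -m pendant '[{"claw":30,"tx":0,"ty":0,"tz":-10,"ax":0,"ay":0,"az":0},{"claw":30,"tx":0,"ty":0,"tz":-30,"ax":0,"ay":0,"az":0},{"claw":30,"tx":0,"ty":0,"tz":-30,"ax":0,"ay":0,"az":0},{"claw":30,"tx":0,"ty":0,"tz":-30,"ax":0,"ay":0,"az":0},{"claw":30,"tx":0,"ty":0,"tz":-10,"ax":0,"ay":0,"az":0},{"claw":30,"tx":0,"ty":0,"tz":0,"ax":0,"ay":0,"az":0},{"claw":30,"tx":0,"ty":0,"tz":0,"ax":0,"ay":0,"az":0}]'; python3 go.py .500 -.265 .117;python3 go.py .565 -.2345 .117
```

```text
t: 5.32
position: [0.4284, -0.3141, 0.1144]
tcp_rot: [0.48, 3.104, -0.001]
contact_force: [0.7, 0.1, -1.9]
opening: 0.0447
grasp_force: 51.5
t 5.32 pos [ 0.4284 -0.3141  0.1144] joints [-0.75  0.35 -0.27  0.95  0.   -0.45] tool mm [-53.5  68.5  -2.6] zaxis [ 0.001 -0.001 -1.   ] yaw 17.6
t 5.32 pos [ 0.4284 -0.3141  0.1144] joints [-0.75  0.35 -0.27  0.95  0.   -0.45] tool mm [-106.2  117.2   -2.5] zaxis [ 0.001 -0.001 -1.   ] yaw 17.6
```

```bash
python3 -m pendant '[{"claw":30,"tx":-21,"ty":23,"tz":0,"ax":0,"ay":0,"az":0},{"claw":30,"tx":-21,"ty":23,"tz":0,"ax":0,"ay":0,"az":0},{"claw":30,"tx":-21,"ty":23,"tz":0,"ax":0,"ay":0,"az":0},{"claw":30,"tx":-21,"ty":23,"tz":0,"ax":0,"ay":0,"az":0},{"claw":30,"tx":-22,"ty":25,"tz":0,"ax":0,"ay":0,"az":0},{"claw":30,"tx":0,"ty":0,"tz":0,"ax":0,"ay":0,"az":0},{"claw":30,"tx":0,"ty":0,"tz":0,"ax":0,"ay":0,"az":0}]'
python3 - <<'E'
from h import *
im,W=wcloud("wrist");cv2.imwrite("pics/w2.png",im)
q=W[(np.hypot(W[:,0]-.565,W[:,1]+.235)<.06)];
top(W,"disc",(.565,-.236),.05,.012,.024)
top(W,"post",(.565,-.236),.02,.045,.075)
im,W=wcloud("top");cv2.imwrite("pics/t2.png",cv2.resize(im[140:260,250:410],None,fx=5,fy=5,interpolation=cv2.INTER_CUBIC))
top(W,"post",(.565,-.236),.02,.03,.073)
top(W,"disc",(.565,-.236),.05,.012,.024)
q=W[(np.hypot(W[:,0]-.565,W[:,1]+.235)<.028)&(W[:,2]>.1)&(W[:,2]<.18)];print(len(q),q.min(0) if len(q) else'')
E
python3 go.py .565 -.2345 .117
```

```text
t: 5.9
position: [0.5642, -0.2326, 0.1114]
tcp_rot: [-0.475, -3.101, -0.002]
contact_force: [-0.0, -0.7, -1.9]
opening: 0.0449
grasp_force: 51.6
disc 6305 [ 0.5603 -0.2329] [ 0.5555 -0.2294  0.0166] [0.077 0.085 0.012]
post 9 [ 0.5627 -0.2317] [ 0.5625 -0.2317  0.046 ] [0.001 0.005 0.002]
post 77 [ 0.5651 -0.2356] [ 0.5639 -0.2363  0.0502] [0.01  0.012 0.038]
disc 985 [ 0.5665 -0.2357] [ 0.561  -0.2373  0.0175] [0.086 0.084 0.012]
642 [ 0.53978566 -0.2625954   0.10578716]
t 6.0 pos [ 0.5628 -0.2339  0.1121] joints [-0.5   0.51 -0.03  1.04 -0.   -0.19] tool mm [-2.3  0.1 -4.9] zaxis [-0.004  0.002 -1.   ] yaw 17.6
```

View pics/t2.png

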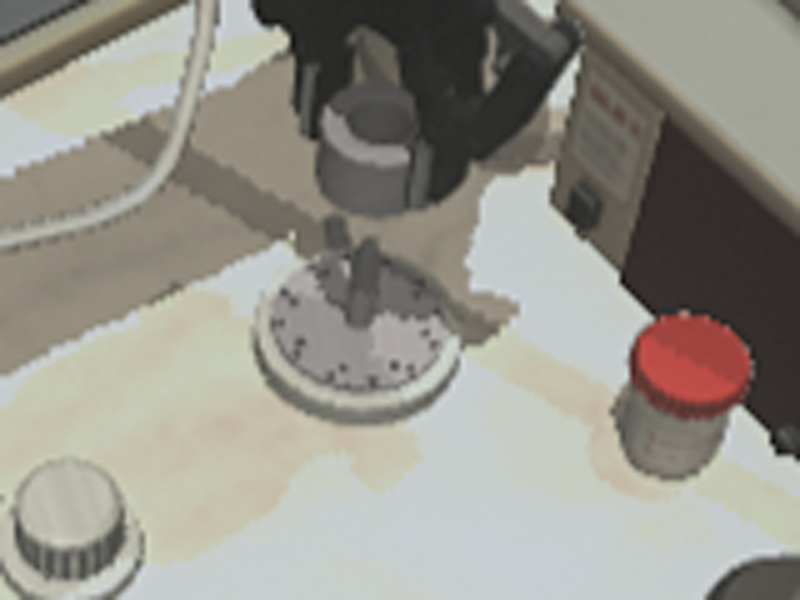

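View pics/w2.png

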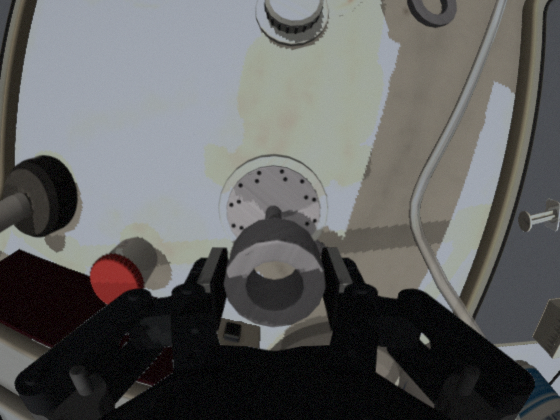

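```bash
python3 -m pendant '[{"claw":30,"tx":-2,"ty":0,"tz":0,"ax":0,"ay":0,"az":0},{"claw":30,"tx":0,"ty":0,"tz":15,"ax":0,"ay":0,"az":0},{"claw":30,"tx":0,"ty":0,"tz":15,"ax":0,"ay":0,"az":0},{"claw":30,"tx":0,"ty":0,"tz":10,"ax":0,"ay":0,"az":0},{"claw":30,"tx":0,"ty":0,"tz":10,"ax":0,"ay":0,"az":0},{"claw":30,"tx":0,"ty":0,"tz":10,"ax":0,"ay":0,"az":0},{"claw":30,"tx":0,"ty":0,"tz":0,"ax":0,"ay":0,"az":0}]'
python3 go.py .565 -.2345 .024
python3 - <<'E'
from h import *
im,W=wcloud("top");cv2.imwrite("pics/t3.png",cv2.resize(im[150:250,270:390],None,fx=5,fy=5,interpolation=cv2.INTER_CUBIC))
E
```

```text
t: 6.58
position: [0.5647, -0.2345, 0.0519]
tcp_rot: [-0.481, -3.101, -0.002]
contact_force: [-1.0, -0.4, -1.8]
opening: 0.0447
grasp_force: 51.6
t 6.58 pos [ 0.5647 -0.2345  0.0519] joints [-0.5   0.56 -0.11  0.9   0.   -0.19] tool mm [-0.4  0.1 27.9] zaxis [-0.003  0.002 -1.   ] yaw 17.6
```

View pics/t3.png

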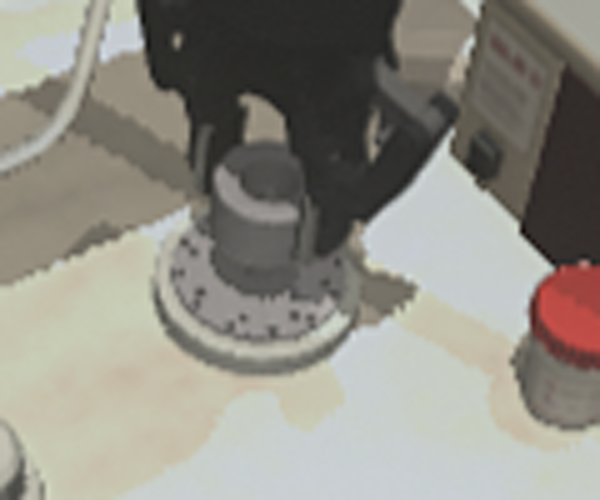

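The spacer is around the post (post not visible outside it, no contact force). I'll lower it the remaining 28 mm gently.

```bash
python3 -m pendant '[{"claw":30,"tx":0,"ty":0,"tz":8,"ax":0,"ay":0,"az":0},{"claw":30,"tx":0,"ty":0,"tz":8,"ax":0,"ay":0,"az":0},{"claw":30,"tx":0,"ty":0,"tz":5,"ax":0,"ay":0,"az":0},{"claw":30,"tx":0,"ty":0,"tz":3,"ax":0,"ay":0,"az":0},{"claw":30,"tx":0,"ty":0,"tz":2,"ax":0,"ay":0,"az":0},{"claw":30,"tx":0,"ty":0,"tz":0,"ax":0,"ay":0,"az":0}]'
python3 -m pendant '[{"claw":30,"tx":0,"ty":0,"tz":1,"ax":0,"ay":0,"az":0},{"claw":30,"tx":0,"ty":0,"tz":1,"ax":0,"ay":0,"az":0},{"claw":30,"tx":0,"ty":0,"tz":0,"ax":0,"ay":0,"az":0}]'
```

```text
t: 7.13
position: [0.5662, -0.2348, 0.0277]
tcp_rot: [-0.48, -3.104, -0.001]
contact_force: [0.0, 0.7, -1.0]
opening: 0.0445
grasp_force: 51.6
t: 7.38
position: [0.5666, -0.235, 0.0264]
tcp_rot: [0.48, 3.104, -0.0]
contact_force: [1.0, -0.5, -1.0]
opening: 0.0447
grasp_force: 51.6
```

```bash
python3 -m pendant '[{"claw":30,"tx":0,"ty":0,"tz":1,"ax":0,"ay":0,"az":0},{"claw":30,"tx":0,"ty":0,"tz":1,"ax":0,"ay":0,"az":0},{"claw":30,"tx":0,"ty":0,"tz":0,"ax":0,"ay":0,"az":0}]'
python3 -m pendant '[{"claw":30,"tx":0,"ty":0,"tz":1,"ax":0,"ay":0,"az":0},{"claw":30,"tx":0,"ty":0,"tz":0,"ax":0,"ay":0,"az":0}]'
```

```text
t: 7.63
position: [0.5666, -0.2351, 0.0243]
tcp_rot: [0.48, 3.104, -0.0]
contact_force: [0.2, -0.0, -1.0]
opening: 0.0443
grasp_force: 51.6
t: 7.8
position: [0.5666, -0.2351, 0.0242]
tcp_rot: [0.48, 3.104, -0.0]
contact_force: [-1.9, 0.6, 5.1]
opening: 0.0446
grasp_force: 52.2
```

```bash
python3 -m pendant '[{"claw":70,"tx":0,"ty":0,"tz":0,"ax":0,"ay":0,"az":0},{"claw":70,"tx":0,"ty":0,"tz":0,"ax":0,"ay":0,"az":0},{"claw":70,"tx":0,"ty":0,"tz":0,"ax":0,"ay":0,"az":0},{"claw":70,"tx":0,"ty":0,"tz":0,"ax":0,"ay":0,"az":0},{"claw":70,"tx":0,"ty":0,"tz":0,"ax":0,"ay":0,"az":0},{"claw":70,"tx":0,"ty":0,"tz":0,"ax":0,"ay":0,"az":0},{"claw":70,"tx":0,"ty":0,"tz":0,"ax":0,"ay":0,"az":0},{"claw":70,"tx":0,"ty":0,"tz":0,"ax":0,"ay":0,"az":0}]'
python3 -m pendant '[{"claw":70,"tx":0,"ty":0,"tz":-15,"ax":0,"ay":0,"az":0},{"claw":70,"tx":0,"ty":0,"tz":-30,"ax":0,"ay":0,"az":0},{"claw":70,"tx":0,"ty":0,"tz":-35,"ax":0,"ay":0,"az":0},{"claw":70,"tx":0,"ty":0,"tz":-35,"ax":0,"ay":0,"az":0},{"claw":70,"tx":0,"ty":0,"tz":0,"ax":0,"ay":0,"az":0},{"claw":70,"tx":0,"ty":0,"tz":0,"ax":0,"ay":0,"az":0}]'
python3 go.py .423 -.1745 .14
```

```text
t: 8.47
position: [0.5665, -0.235, 0.0232]
tcp_rot: [-0.48, -3.105, -0.0]
contact_force: [0.7, 0.0, 0.8]
opening: 0.0702
grasp_force: 0.0
t: 8.97
position: [0.5686, -0.2361, 0.1413]
tcp_rot: [0.479, 3.099, -0.003]
contact_force: [-0.2, 0.2, -0.5]
opening: 0.0701
grasp_force: 0.0
t 8.97 pos [ 0.5686 -0.2361  0.1413] joints [-0.5   0.49  0.02  1.09  0.   -0.19] tool mm [157.4  14.8   0.3] zaxis [ 0.006 -0.003 -1.   ] yaw 17.6
```

```bash
python3 -m pendant '[{"claw":70,"tx":26,"ty":2,"tz":0,"ax":0,"ay":0,"az":0},{"claw":70,"tx":32,"ty":3,"tz":0,"ax":0,"ay":0,"az":0},{"claw":70,"tx":32,"ty":3,"tz":0,"ax":0,"ay":0,"az":0},{"claw":70,"tx":32,"ty":3,"tz":0,"ax":0,"ay":0,"az":0},{"claw":70,"tx":32,"ty":3,"tz":0,"ax":0,"ay":0,"az":0},{"claw":70,"tx":0,"ty":0,"tz":0,"ax":0,"ay":0,"az":0},{"claw":70,"tx":0,"ty":0,"tz":0,"ax":0,"ay":0,"az":0}]' >/dev/null
python3 - <<'E'
from h import *
im,W=wcloud("wrist")
top(W,"cap",(.422,-.1755),.032,.03,.043)
im,W=wcloud("top");cv2.imwrite("pics/t4.png",cv2.resize(im[150:270,230:390],None,fx=5,fy=5,interpolation=cv2.INTER_CUBIC))
top(W,"cap",(.422,-.1755),.032,.03,.043)
top(W,"spacer",(.565,-.235),.032,.042,.053)
E
python3 go.py .423 -.1745 .014
```

```text
cap 1967 [ 0.4237 -0.1726] [ 0.4229 -0.1723  0.0363] [0.04  0.041 0.009]
cap 323 [ 0.4217 -0.1753] [ 0.4205 -0.1764  0.0367] [0.04  0.04  0.011]
spacer 257 [ 0.5655 -0.2366] [ 0.5628 -0.2369  0.0478] [0.045 0.043 0.01 ]
t 9.65 pos [ 0.4242 -0.1753  0.1377] joints [-0.53  0.2  -0.41  0.96  0.   -0.22] tool mm [  1.4   0.4 123.7] zaxis [ 0.  0. -1.] yaw 17.6
```

View pics/t4.png

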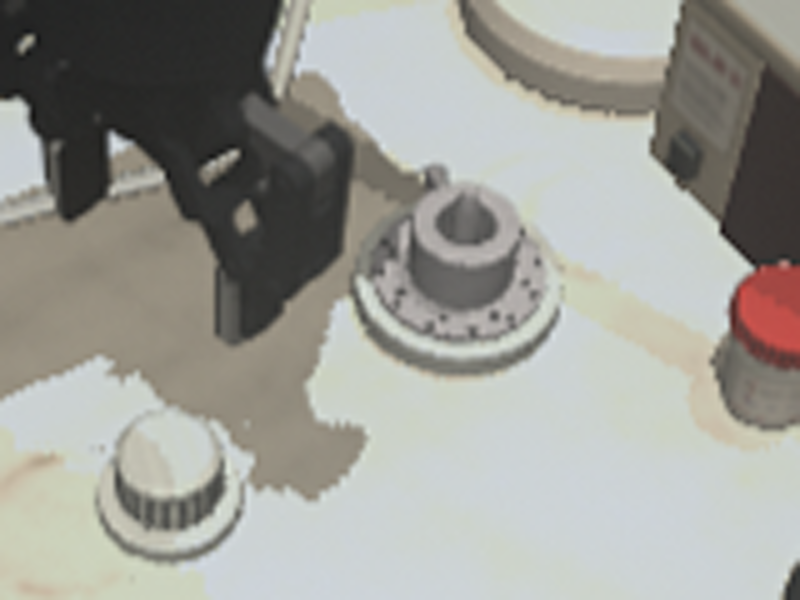

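```bash
python3 -m pendant '[{"claw":70,"tx":1,"ty":0,"tz":34,"ax":0,"ay":0,"az":0},{"claw":70,"tx":0,"ty":0,"tz":35,"ax":0,"ay":0,"az":0},{"claw":70,"tx":0,"ty":0,"tz":30,"ax":0,"ay":0,"az":0},{"claw":70,"tx":0,"ty":0,"tz":15,"ax":0,"ay":0,"az":0},{"claw":70,"tx":0,"ty":0,"tz":8,"ax":0,"ay":0,"az":0},{"claw":70,"tx":0,"ty":0,"tz":0,"ax":0,"ay":0,"az":0},{"claw":70,"tx":0,"ty":0,"tz":0,"ax":0,"ay":0,"az":0}]'
python3 -m pendant '[{"claw":25,"tx":0,"ty":0,"tz":0,"ax":0,"ay":0,"az":0},{"claw":25,"tx":0,"ty":0,"tz":0,"ax":0,"ay":0,"az":0},{"claw":25,"tx":0,"ty":0,"tz":0,"ax":0,"ay":0,"az":0},{"claw":25,"tx":0,"ty":0,"tz":0,"ax":0,"ay":0,"az":0},{"claw":25,"tx":0,"ty":0,"tz":0,"ax":0,"ay":0,"az":0},{"claw":25,"tx":0,"ty":0,"tz":0,"ax":0,"ay":0,"az":0},{"claw":25,"tx":0,"ty":0,"tz":0,"ax":0,"ay":0,"az":0},{"claw":25,"tx":0,"ty":0,"tz":0,"ax":0,"ay":0,"az":0},{"claw":25,"tx":0,"ty":0,"tz":0,"ax":0,"ay":0,"az":0}]' 50
```

```text
t: 10.23
position: [0.424, -0.1754, 0.0165]
tcp_rot: [0.48, 3.104, -0.0]
contact_force: [0.5, -0.1, 0.8]
opening: 0.0702
grasp_force: 0.0
t: 10.98
position: [0.4245, -0.1754, 0.018]
tcp_rot: [0.479, 3.101, -0.001]
contact_force: [-0.4, 0.3, 4.7]
opening: 0.0382
grasp_force: 49.9
```

```bash
python3 -m pendant '[{"claw":25,"tx":0,"ty":0,"tz":-10,"ax":0,"ay":0,"az":0},{"claw":25,"tx":0,"ty":0,"tz":-30,"ax":0,"ay":0,"az":0},{"claw":25,"tx":0,"ty":0,"tz":-30,"ax":0,"ay":0,"az":0},{"claw":25,"tx":0,"ty":0,"tz":-30,"ax":0,"ay":0,"az":0},{"claw":25,"tx":0,"ty":0,"tz":-15,"ax":0,"ay":0,"az":0},{"claw":25,"tx":0,"ty":0,"tz":0,"ax":0,"ay":0,"az":0},{"claw":25,"tx":0,"ty":0,"tz":0,"ax":0,"ay":0,"az":0}]'; python3 go.py .5655 -.235 .13
```

```text
t: 11.57
position: [0.4238, -0.1754, 0.1322]
tcp_rot: [0.48, 3.102, -0.002]
contact_force: [-0.2, -0.6, -1.8]
opening: 0.0379
grasp_force: 51.1
t 11.57 pos [ 0.4238 -0.1754  0.1322] joints [-0.53  0.2  -0.43  0.94  0.   -0.22] tool mm [-153.1  -14.1    2.7] zaxis [ 0.003 -0.002 -1.   ] yaw 17.6
```

```bash
python3 -m pendant '[{"claw":25,"tx":-25,"ty":-2,"tz":0,"ax":0,"ay":0,"az":0},{"claw":25,"tx":-30,"ty":-3,"tz":0,"ax":0,"ay":0,"az":0},{"claw":25,"tx":-30,"ty":-3,"tz":0,"ax":0,"ay":0,"az":0},{"claw":25,"tx":-30,"ty":-3,"tz":0,"ax":0,"ay":0,"az":0},{"claw":25,"tx":-25,"ty":-3,"tz":0,"ax":0,"ay":0,"az":0},{"claw":25,"tx":-13,"ty":0,"tz":0,"ax":0,"ay":0,"az":0},{"claw":25,"tx":0,"ty":0,"tz":0,"ax":0,"ay":0,"az":0},{"claw":25,"tx":0,"ty":0,"tz":0,"ax":0,"ay":0,"az":0},{"claw":25,"tx":0,"ty":0,"tz":0,"ax":0,"ay":0,"az":0}]'; python3 go.py .5655 -.235 .13
python3 - <<'E'
from h import *
im,W=wcloud("top");cv2.imwrite("pics/t5.png",cv2.resize(im[140:240,260:380],None,fx=5,fy=5,interpolation=cv2.INTER_CUBIC))
top(W,"spacer",(.5655,-.235),.032,.042,.053)
E
```

```text
t: 12.32
position: [0.5627, -0.2335, 0.1295]
tcp_rot: [-0.479, -3.101, -0.002]
contact_force: [-0.3, 0.7, -1.5]
opening: 0.038
grasp_force: 51.1
t 12.32 pos [ 0.5627 -0.2335  0.1295] joints [-0.5   0.49 -0.    1.08  0.   -0.19] tool mm [-3.1 -0.6 -0.5] zaxis [-0.004  0.002 -1.   ] yaw 17.6
spacer 255 [ 0.5655 -0.2365] [ 0.5628 -0.237   0.0478] [0.043 0.043 0.011]
```

View pics/t5.png

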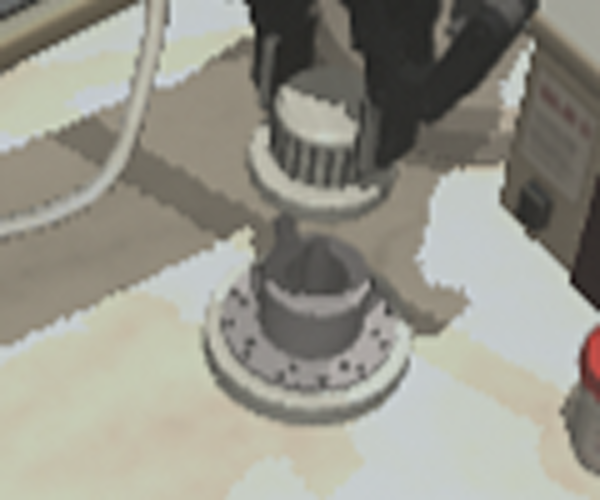

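```bash
python3 -m pendant '[{"claw":25,"tx":-2,"ty":-0.5,"tz":0,"ax":0,"ay":0,"az":0},{"claw":25,"tx":0,"ty":0,"tz":15,"ax":0,"ay":0,"az":0},{"claw":25,"tx":0,"ty":0,"tz":15,"ax":0,"ay":0,"az":0},{"claw":25,"tx":0,"ty":0,"tz":10,"ax":0,"ay":0,"az":0},{"claw":25,"tx":0,"ty":0,"tz":8,"ax":0,"ay":0,"az":0},{"claw":25,"tx":0,"ty":0,"tz":5,"ax":0,"ay":0,"az":0},{"claw":25,"tx":0,"ty":0,"tz":3,"ax":0,"ay":0,"az":0},{"claw":25,"tx":0,"ty":0,"tz":0,"ax":0,"ay":0,"az":0},{"claw":25,"tx":0,"ty":0,"tz":0,"ax":0,"ay":0,"az":0}]'
python3 -m pendant '[{"claw":25,"tx":0,"ty":0,"tz":2,"ax":0,"ay":0,"az":0},{"claw":25,"tx":0,"ty":0,"tz":2,"ax":0,"ay":0,"az":0},{"claw":25,"tx":0,"ty":0,"tz":1,"ax":0,"ay":0,"az":0},{"claw":25,"tx":0,"ty":0,"tz":0,"ax":0,"ay":0,"az":0}]'
python3 -m pendant '[{"claw":25,"tx":0,"ty":0,"tz":1,"ax":0,"ay":0,"az":0},{"claw":25,"tx":0,"ty":0,"tz":1,"ax":0,"ay":0,"az":0},{"claw":25,"tx":0,"ty":0,"tz":0,"ax":0,"ay":0,"az":0}]'
```

```text
t: 13.12
position: [0.5666, -0.2356, 0.0757]
tcp_rot: [0.48, 3.104, -0.0]
contact_force: [-0.5, 0.9, -2.0]
opening: 0.0384
grasp_force: 51.1
t: 13.45
position: [0.5663, -0.2354, 0.0702]
tcp_rot: [-0.48, -3.105, -0.0]
contact_force: [-0.3, 0.4, -2.4]
opening: 0.0384
grasp_force: 51.1
t: 13.7
position: [0.5662, -0.2354, 0.0681]
tcp_rot: [-0.48, -3.104, -0.0]
contact_force: [-0.1, 0.0, -1.1]
opening: 0.038
grasp_force: 51.1
```

```bash
python3 -m pendant '[{"claw":25,"tx":0,"ty":0,"tz":1,"ax":0,"ay":0,"az":0},{"claw":25,"tx":0,"ty":0,"tz":0,"ax":0,"ay":0,"az":0}]'
python3 -m pendant '[{"claw":25,"tx":0,"ty":0,"tz":1,"ax":0,"ay":0,"az":0},{"claw":25,"tx":0,"ty":0,"tz":0,"ax":0,"ay":0,"az":0}]'
python3 -m pendant '[{"claw":25,"tx":0,"ty":0,"tz":0.5,"ax":0,"ay":0,"az":0},{"claw":25,"tx":0,"ty":0,"tz":0,"ax":0,"ay":0,"az":0}]'
```

```text
t: 13.87
position: [0.5663, -0.2354, 0.0671]
tcp_rot: [-0.48, -3.105, -0.0]
contact_force: [-0.4, 0.5, -2.6]
opening: 0.0382
grasp_force: 51.1
t: 14.03
position: [0.5663, -0.2354, 0.0661]
tcp_rot: [-0.48, -3.105, -0.0]
contact_force: [0.5, 0.3, -0.8]
opening: 0.0383
grasp_force: 51.1
t: 14.2
position: [0.5663, -0.2354, 0.066]
tcp_rot: [0.48, 3.105, 0.0]
contact_force: [-0.9, -0.3, 1.6]
opening: 0.0385
grasp_force: 51.3
```

Contact is made, at the expected height. Releasing and rising.

```bash
python3 -m pendant '[{"claw":70,"tx":0,"ty":0,"tz":0,"ax":0,"ay":0,"az":0},{"claw":70,"tx":0,"ty":0,"tz":0,"ax":0,"ay":0,"az":0},{"claw":70,"tx":0,"ty":0,"tz":0,"ax":0,"ay":0,"az":0},{"claw":70,"tx":0,"ty":0,"tz":0,"ax":0,"ay":0,"az":0},{"claw":70,"tx":0,"ty":0,"tz":0,"ax":0,"ay":0,"az":0},{"claw":70,"tx":0,"ty":0,"tz":0,"ax":0,"ay":0,"az":0},{"claw":70,"tx":0,"ty":0,"tz":0,"ax":0,"ay":0,"az":0},{"claw":70,"tx":0,"ty":0,"tz":0,"ax":0,"ay":0,"az":0}]'
python3 -m pendant '[{"claw":70,"tx":0,"ty":0,"tz":-15,"ax":0,"ay":0,"az":0},{"claw":70,"tx":0,"ty":0,"tz":-25,"ax":0,"ay":0,"az":0},{"claw":70,"tx":0,"ty":0,"tz":-30,"ax":0,"ay":0,"az":0},{"claw":70,"tx":0,"ty":0,"tz":-30,"ax":0,"ay":0,"az":0},{"claw":70,"tx":0,"ty":0,"tz":0,"ax":0,"ay":0,"az":0},{"claw":70,"tx":0,"ty":0,"tz":0,"ax":0,"ay":0,"az":0}]'
python3 - <<'E'
from h import *
im,W=wcloud("top");cv2.imwrite("pics/t6.png",cv2.resize(im[140:240,260:380],None,fx=5,fy=5,interpolation=cv2.INTER_CUBIC))
top(W,"cap",(.5655,-.235),.032,.078,.092)
top(W,"low",(.44,-.052),.03,.008,.018)
E
```

```text
t: 14.87
position: [0.5663, -0.2355, 0.0658]
tcp_rot: [0.48, 3.105, 0.0]
contact_force: [-0.2, 0.5, 0.1]
opening: 0.0706
grasp_force: 0.0
t: 15.37
position: [0.568, -0.2364, 0.1682]
tcp_rot: [0.479, 3.1, -0.003]
contact_force: [-0.4, -0.4, -0.2]
opening: 0.0705
grasp_force: 0.0
cap 281 [ 0.5627 -0.236 ] [ 0.5609 -0.237   0.0846] [0.038 0.041 0.01 ]
low 242 [ 0.4368 -0.058 ] [ 0.4362 -0.059   0.0122] [0.044 0.043 0.007]
```

View pics/t6.png

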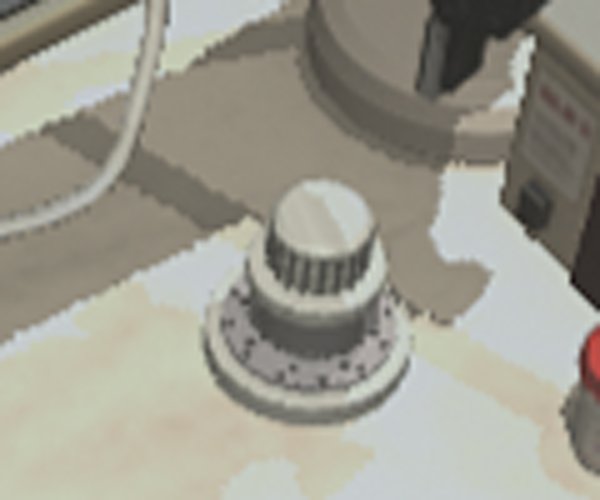

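The cap (around pixel (245, 320) in the crop) sits flat on the spacer. Its top is at about 85 mm, as expected, and the gripper is clear.

```bash
python3 -c "
from plant import *
print(sign_off())"
```

```text
the job is handed in; nothing more can be done
None
```

The filter holder is together: the spacer sits flat on the support disc around the post and the cap sits flat on the spacer. Both are let go, the low ring has not moved, and I handed the job in at about 15.5 s; no verdict was returned.

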